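# Tighten a magnifier's lens ring with a pin spanner

## Task

The lens in the bench magnifier is loose: take the red-handled two-pin spanner off its rest block, get both of its pins properly into a pair of holes in the aluminium retaining ring, and only then turn the ring clockwise (seen from above) until it comes up against its stop. Go gently: feel for the holes with a light press, do not force the ring at its stop, and keep off the glass. Then set the spanner back flat astride its rest block, let go, and leave everything else on the table where it is.

Things in the scene. Friction and masses are not known exactly. Their poses are not given: they have to be found in the camera images.
- magnifier: Bench magnifier head, fixed: round grey base (104 mm across, 10 mm high), on it a black barrel (86 mm across), lens up. Origin on the table at the barrel's axis, z up. The aluminium retaining ring in its top is 72 mm outside, 34 mm bore, 10 mm thick; the black rim round it (76 mm inside) ends 2 mm below the ring's top.
- ring_centre (a point): On the barrel's axis at the height of the ring's top face, 55 mm above the table. The ring has six through holes (9 mm, 1 mm chamfer, black bottoms) every 60 degrees at 26 mm radius; any two across the centre fit the pins. No reading gives the holes' angle: see it, or slide the pins round on the face at 3 to 8 N until they drop in; 60 degrees always passes a pair.
- ring (a joint): Turn of the retaining ring, rad, growing clockwise seen from above (tightening); 0.95 is the hard stop, starts between 0.05 and 0.35. Stiff: about 0.3 N m of dry friction, no spring back, no rise or fall. It says nothing of where the holes stand, which differs from start to start.
- lens: Glass lens, 32 mm across, fixed in the bore of the ring; its crown is 3 mm below the ring's top face. Fragile. Origin at the centre of its underside, 10 mm below the ring's top.
- spanner: Loose two-pin spanner, 0.13 to 0.21 kg: steel bar 66 (x) by 16 (y) by 12 mm, under it at x = +26 and -26 mm two dark pins, 6 mm across, 9 mm long, tapered tips; in the middle an upright red grip 28 (x) by 18 (y) mm, from 12 to 62 mm above the origin. Origin: centre of the bar's underside, z up; with the pins fully home it is at ring_centre's height. Starts astride the rest block.
- pin_a (a point): Tip of the spanner's pin at x = +26 mm, 9 mm below the bar's underside.
- pin_b (a point): Tip of the spanner's pin at x = -26 mm, 9 mm below the bar's underside.
- rest: Spanner rest, fixed: yellow plate 90 (x) by 70 (y) by 5 mm with a wooden block 36 (x) by 60 (y) mm in the middle, top 20 mm above the table. Origin on the table under its centre. The spanner's bar lies across the block along x (either way round), its origin 20 mm above this one, the pins hanging outside the block with 5 mm to spare each side.
- speaker: Small black loudspeaker, 50 mm across, 16 mm high, loose; origin under its centre. Leave alone.
- phone: Phone in a red case, 138 by 67 by 9 mm, loose; origin under its centre. Leave alone.
- cup_tan: Tan paper cup, 80 mm across the rim, 105 mm high, loose; origin under its centre. Leave alone.
- cup_white: White paper cup, 80 mm across the rim, 85 mm high, loose; origin under its centre. Leave alone.
- pliers: Red-handled pliers, about 150 mm long, 12 mm high, lying loose; origin under the pivot. Leave alone.
- terminals: Green terminal block, 50 by 26 by 18 mm, loose; origin under its centre. Leave alone.
- screwdriver: Screwdriver lying loose; leave alone.
There are look-alikes about, which are no part of the job. What is shaped like the magnifier but yellow is not meant. Several things have the shape of the rest; the one meant has the colours described above.

How it is judged:
By the outcome, as a careful person would: the job done as asked, in the order asked, and still so for the second after the job is handed in, with the robot touching nothing.
It also fails if it takes over 67 s, if anything falls off the work surface, if the arm or the gripper's body presses on something with over 40 N, if the wrist force passes 120 N, or if a joint passes its speed limit or range.

## Robot

A 7-joint arm with a two-finger parallel gripper is mounted at the origin on the work surface. World frame = base frame: x ahead of the robot, y to its left, z up, the work surface at z = 0. Lengths are in m, angles in rad, forces in N, time in s.
With the tool pointing down it reaches from about 0.4 to 0.875 m from the base axis. Payload 19.3 kg.
Tool frame: the origin (TCP) lies midway between the tips of the shut fingers; the grasp point (between the pads) lies bot.tcp_to_grasp behind it (bot.tcp_to_grasp is the distance from the TCP to the grasp point, in m); z points along the fingers, y is the line along which they close (so a half turn about z gives the same grasp; the last joint's range is limited). The gripper opens to 85 mm and grips with 20 to 120 N. Pads are 22 mm wide; open, the fingers measure 114 mm over their backs; the gripper's body (76 mm by 85 mm) begins 54 mm behind the grasp point. The pads swing forward as they close: fully open they stand 13 mm farther back than shut.
Start: joints at [-1.253, 0.521, -0.036, 1.599, 0.021, 1.021, -0.113], TCP at [0.236, 0.579, 0.196] pointing down, gripper open.
Joint ranges: [-2.91, 2.91], [-0.3, 2.13], [-1.5, 1.42], [0.17, 2.43], [-1.26, 4.41], [0.16, 1.93], [-2.52, 2.52]. Speed limits (rad/s): [1.89, 1.89, 2.39, 2.39, 3.01, 3.01, 3.01].

## Interface

Orientations are given as [roll, pitch, yaw] about the fixed x, y, z axes, in that order (R = Rz(yaw) Ry(pitch) Rx(roll)).
In Python, from workcell import observe, imaging, bot gives the robot as it stands.
- The arm moves only by the tool send_rows, never from a script. Its argument "plan" is text: rows parted by semicolons, each of 7 numbers parted by spaces: the shift along the tool's x, y, z in m, then the turn, a rotation vector about the tool's x, y, z in degrees, then the finger opening in m, from 0 to 0.0854. In form: dx dy dz rx ry rz claw; .... A call has 1 to 10 rows; each row is the pose to reach, as a shift and turn from the pose commanded when the call began, along the tool's axes at that moment; what a row does not reach only later rows make up. A row lasts 1/12 s, in which the tool goes at most 41.7 mm and 7.16 degrees, less where a joint would pass 70% of its speed; a pose out of reach is approached as far as the arm can. A call with a gripper value outside its range is refused whole. The fingers move at their own pace and stop on an object; "grip_force" is the grip in N (left out, the last holds). Time passes only in rows, so rows that repeat a pose let the fingers close. It gives the time, the measured TCP pose, the force, the opening and the grip force at its end, in the units of the state.
- observe(): the state, without advancing time (a new reading comes with each control period).
- imaging.grab_frame(name): name is "scene" or "side" or "wrist"; returns a dict with "color" (400x640x3 uint8, red, green, blue), "fx", "fy", "cx", "cy" (pixels), "dist_coeffs" ([k1, k2, p1, p2, k3] as OpenCV has them; the pictures are not rectified), "eye" and "orientation" of the camera in the world; the wrist camera has in their place "tool_from_camera" (4x4, takes a point from camera to tool coordinates, whose origin is the TCP and whose axes are the flange's). Camera axes: x right, y down, z forward; pixel columns grow to the right and rows downward; lengths in m; the calibration is good to about 2 mm. A picture is of the moment at which its call begins: read the wrist's pose just before it. There is no depth.
- bot.job_done(): hands the job in; it is judged then, once.
The state is a dict: "clock": time; "qpos": joint angles; "qd": joint speeds; "joint_efforts": joint torques, N m; "position": TCP position; "tool_rot": TCP orientation; "force": force on the tool from outside, world axes, zero at the start; "moment": the same for the moment, N m; "grip_width": finger opening in m; "finger_force": force on a finger pad.
Only numpy, scipy, OpenCV 4.12 (cv2) and the standard library are available. Lean on these libraries where they do the work, as an engineer would, in place of code of your own. Each camera call takes 0.05 s, during which the arm holds its last target. There are 200 camera calls.

## Working session

There is one attempt and no reset: what is moved stays moved. The work goes in short steps, Python scripts to look and compute and a tool call to move; the robot and the scene stay as the last step left them, time stands still between calls to the robot, and variables do not carry over. Pictures are saved under pics/ and viewed, at most 10 in all, crops included, and the job is handed in when it is done.

Besides the shell and the picture viewer there is one more tool, called after "Request:" as name(argument=value, ...), one argument or row to a line, values as JSON. send_rows: Moves the arm, as the interface text tells. Its arguments: {"type":"object","properties":{"plan":{"type":"string"},"grip_force":{"type":"number"}},"required":["plan"]}

```bash
ls; mkdir -p pics; cat > h.py <<'E'
from workcell import observe, imaging, bot
import numpy as np, cv2
from scipy.spatial.transform import Rotation as R
def snap(n,fn=None):
    s=observe(); f=imaging.grab_frame(n)
    if fn: cv2.imwrite('pics/'+fn,f['color'][:,:,::-1])
    K=np.array([[f['fx'],0,f['cx']],[0,f['fy'],f['cy']],[0,0,1.]]); d=np.array(f['dist_coeffs'],float)
    if n=='wrist':
        T=np.eye(4); T[:3,:3]=rot(s['tool_rot']); T[:3,3]=s['position']
        T=T@np.array(f['tool_from_camera'])
    else:
        T=np.eye(4); T[:3,:3]=rot(f['orientation']); T[:3,3]=f['eye']
    return f['color'],K,d,T
def rot(o):
    o=np.array(o,float)
    return o if o.shape==(3,3) else R.from_euler('xyz',o).as_matrix()
def ground(px,z,K,d,T):
    u=cv2.undistortPoints(np.array(px,float).reshape(-1,1,2),K,d).reshape(-1,2)
    r=np.c_[u,np.ones(len(u))]@T[:3,:3].T
    return T[:3,3]+r*((z-T[2,3])/r[:,2])[:,None]
def proj(P,K,d,T):
    Ti=np.linalg.inv(T)
    return cv2.projectPoints(np.array(P,float).reshape(-1,1,3),cv2.Rodrigues(Ti[:3,:3])[0],Ti[:3,3],K,d)[0].reshape(-1,2)
E
python3 - <<'E'
from h import *
import pickle
print(observe(), bot.tcp_to_grasp)
o={}
for n in('scene','side','wrist'):
    o[n]=snap(n,n+'0.png'); print(n,o[n][3].round(3).tolist(),o[n][1][0,0])
pickle.dump(o,open('o.pkl','wb'))
E
```

```text
pics
{'clock': 0.0, 'qpos': array([-1.25319081,  0.52202488, -0.03630251,  1.60001139,  0.0211989 ,
        1.02111847, -0.11279291]), 'qd': array([-0.00143965,  0.00224967, -0.00021894, -0.00107878,  0.00024451,
       -0.00072986,  0.00090465]), 'joint_efforts': array([ 1.76061849e-04, -9.27114058e+01,  1.98028632e+00, -3.69930339e+01,
        1.79184624e-02,  8.32136313e-03, -2.47939585e-05]), 'position': array([0.23625277, 0.57820565, 0.19551806]), 'tool_rot': array([-3.14041944e+00,  9.66328188e-05,  2.75376221e+00]), 'force': array([ 0.2569642 , -0.20354416,  0.17347116]), 'moment': array([ 0.00933125, -0.0421913 ,  0.02162988]), 'finger_force': 0.0, 'grip_width': 0.08535304970924591} 0.0187
scene [[0.222, 0.559, -0.799, 1.304], [0.975, -0.124, 0.184, -0.193], [0.004, -0.82, -0.573, 0.604], [0.0, 0.0, 0.0, 1.0]] 371.96640909904943
side [[0.945, -0.242, 0.221, 0.249], [-0.327, -0.718, 0.614, -0.77], [0.01, -0.653, -0.757, 0.968], [0.0, 0.0, 0.0, 1.0]] 479.83617041599933
wrist [[0.378, 0.894, 0.24, 0.175], [0.926, -0.365, -0.099, 0.603], [-0.0, 0.259, -0.966, 0.373], [0.0, 0.0, 0.0, 1.0]] 277.6415995489921
```

View pics/scene0.png

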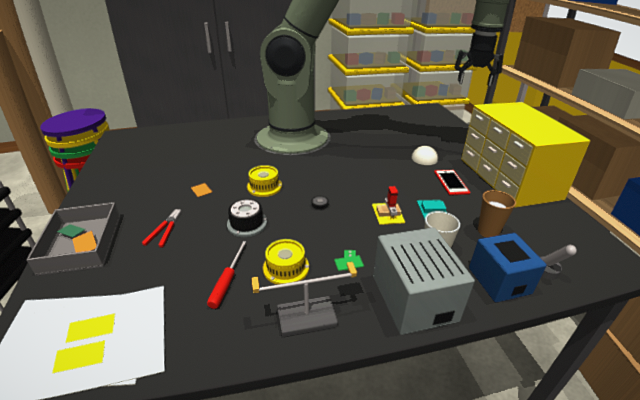

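View pics/side0.png

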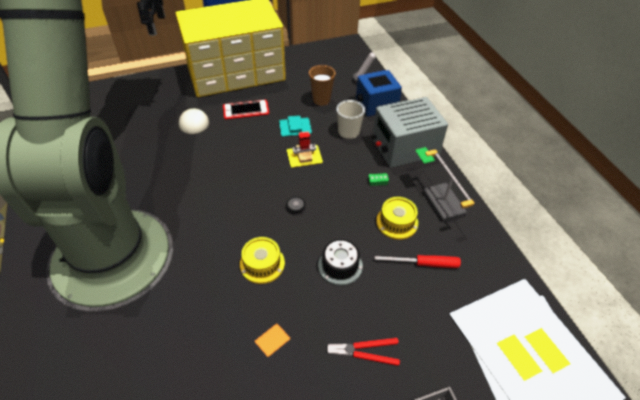

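Scene picture. Magnifier: black barrel at (245,213); its yellow look-alikes are at (264,180) and (286,258). Rest: yellow plate carrying the red grip at (389,208). Rest look-alikes are teal at (432,207) and green at (349,260). Other red items are the pliers, screwdriver and phone. I choose the black barrel and the yellow plate with the red grip. In the side picture these are at (341,258) and (305,150).

```bash
python3 - <<'E'
from h import *
import pickle
o=pickle.load(open('o.pkl','rb'))
crops=[]
for n,boxes in(('scene',[(370,180,412,230),(222,192,272,240)]),('side',[(280,125,330,170),(315,235,370,285)])):
    img=o[n][0]
    for b in boxes:
        c=img[b[1]:b[3],b[0]:b[2]]; crops.append(cv2.resize(c,(390,290),interpolation=cv2.INTER_CUBIC))
g=np.vstack([np.hstack(crops[:2]),np.hstack(crops[2:])])
cv2.imwrite('pics/c1.png',g[:,:,::-1])
for n,px,z in(('scene',(244,207),.055),('side',(341,250),.055),('scene',(392,188),.082),('side',(304,135),.082),('scene',(389,213),.005),('side',(305,156),.005)):
    print(n,px,ground(px,z,*o[n][1:]).round(4))
E
```

```text
scene (244, 207) [[ 0.5087 -0.2064  0.055 ]]
side (341, 250) [[ 0.5142 -0.1956  0.055 ]]
scene (392, 188) [[0.5449 0.1785 0.082 ]]
side (304, 135) [[0.5463 0.1769 0.082 ]]
scene (389, 213) [[0.5508 0.1768 0.005 ]]
side (305, 156) [[0.5472 0.1731 0.005 ]]
```

View pics/c1.png

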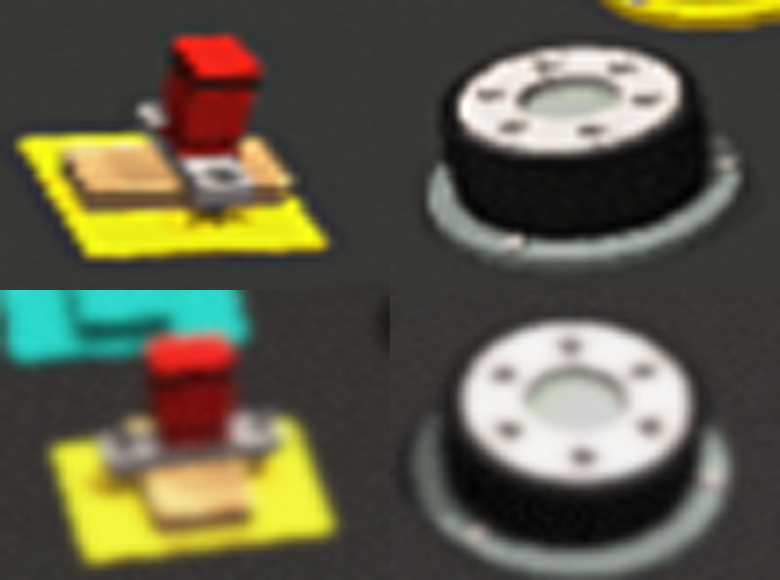

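The crop confirms both: the yellow plate with wooden block and red-gripped spanner, and the black barrel with its six-hole aluminium ring. Next I work out the move to above the spanner and its heading.

```bash
cat >> h.py <<'E'
def to(p,yaw=None):
    """shift (mm) in tool axes and turn about tool z (deg) from the present pose to p,yaw (tool pointing down)"""
    s=observe(); Rm=rot(s['tool_rot']); d=Rm.T@(np.array(p)-s['position'])
    out=[(1000*d).round(1)]
    if yaw is not None:
        t=R.from_euler('xyz',[np.pi,0,yaw]).as_matrix()
        out.append(np.degrees(R.from_matrix(Rm.T@t).as_rotvec()).round(2))
    return out
E
python3 - <<'E'
from h import *
import pickle
o=pickle.load(open('o.pkl','rb'))
print(to([.547,.177,.2],2.75), to([.547,.177,.26]))
# plate corners / bar line
S=o['scene'];D=o['side']
pl=lambda n,c,i:[(b[0]+u*(b[2]-b[0])/390,b[1]+v*(b[3]-b[1])/290) for b in [[(370,180,412,230),(280,125,330,170)][i]] for u,v in c]
print(ground(pl('s',[(20,138),(290,135),(328,245),(88,258)],0),.005,*S[1:]).round(3))
print(ground(pl('s',[(50,165),(290,132),(338,232),(88,275)],1),.005,*D[1:]).round(3))
print('drawer base',ground([(196,93),(285,80),(178,50)],0,*D[1:]).round(3))
print('drawer top at',ground([(187,40),(282,28)],.12,*D[1:]).round(3))
print('cup',ground([(322,70)],.105,*D[1:]).round(3),ground([(350,105)],.085,*D[1:]).round(3))
E
```

```text
[array([-439.4, -254. ,   -4.1]), array([-0.05,  0.01,  0.22])] [array([-439.4, -254.1,  -64.1])]
[[0.499 0.146 0.005]
 [0.515 0.228 0.005]
 [0.599 0.204 0.005]
 [0.593 0.133 0.005]]
[[0.503 0.211 0.005]
 [0.595 0.204 0.005]
 [0.59  0.137 0.005]
 [0.496 0.141 0.005]]
drawer base [[0.302 0.572 0.   ]
 [0.599 0.548 0.   ]
 [0.283 0.845 0.   ]]
drawer top at [[0.315 0.695 0.12 ]
 [0.629 0.669 0.12 ]]
cup [[0.684 0.419 0.105]] [[0.713 0.255 0.085]]
```

Request:
send_rows(
  plan="-0.057 -0.139 0 0 0 0 0.0854;-0.057 -0.139 0 0 0 0 0.0854;-0.057 -0.139 0 0 0 0 0.0854;-0.057 -0.139 0 0 0 0 0.0854;-0.439 -0.254 -0.004 0 0 -19 0.0854;-0.439 -0.254 -0.004 0 0 -19 0.0854;-0.439 -0.254 -0.004 0 0 -19 0.0854;-0.439 -0.254 -0.004 0 0 -19 0.0854;-0.439 -0.254 -0.004 0 0 -19 0.0854;-0.439 -0.254 -0.004 0 0 -19 0.0854",
)

```text
clock: 0.98
position: [0.418, 0.2813, 0.1985]
tool_rot: [3.142, 0.0, 3.086]
force: [0.6, 0.8, -0.2]
grip_width: 0.0853
finger_force: 0.0
```

```bash
python3 - <<'E'
from h import *
s=observe();print(s['clock'],s['position'],s['tool_rot'],s['qpos'].round(2),to([.547,.177,.2],3.09))
E
```

```text
0.9833 [0.41802095 0.28131916 0.19852993] [3.14150395e+00 8.34804568e-05 3.08571818e+00] [-0.71  0.33  0.    1.91 -0.    0.9   0.81] [array([-134.6,  -97. ,   -1.5]), array([ 0.01,  0.  , -0.25])]
```

Request:
send_rows(
  plan="-0.134 -0.097 0 0 0 0 0.0854;-0.134 -0.097 0 0 0 0 0.0854;-0.134 -0.097 0 0 0 0 0.0854;-0.134 -0.097 0 0 0 0 0.0854;-0.134 -0.097 0 0 0 0 0.0854;-0.134 -0.097 0 0 0 0 0.0854;-0.134 -0.097 0 0 0 0 0.0854",
)

```text
clock: 1.57
position: [0.5447, 0.1787, 0.198]
tool_rot: [-3.142, -0.001, 3.085]
force: [0.2, 1.0, 0.2]
grip_width: 0.0855
finger_force: 0.0
```

```bash
python3 - <<'E'
from h import *
import pickle
s=observe();print(s['clock'],s['position'],s['tool_rot'])
w=snap('wrist','w1.png');pickle.dump(w,open('w1.pkl','wb'))
print(proj([[.547,.177,.082],[.547,.177,.02]],*w[1:]),w[3][:3,3])
E
```

```text
1.5667 [0.54471656 0.17871746 0.19804109] [-3.14152820e+00 -8.88176887e-04  3.08517025e+00]
[[321.38039052 195.63703911]
 [321.53745867 184.75165183]] [0.47837726 0.18192838 0.37544768]
```

View pics/w1.png

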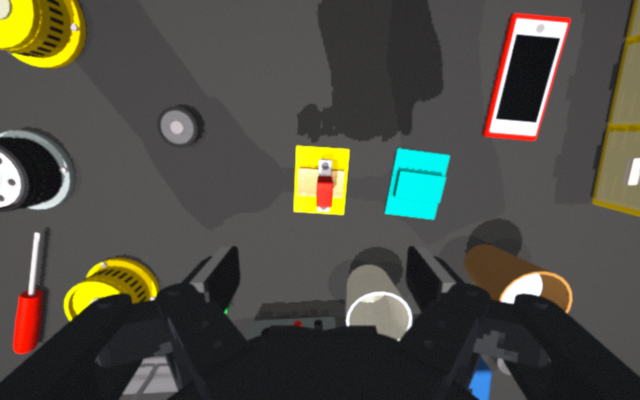

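The wrist picture shows the yellow plate at about (321,180), with corners (296,146), (350,148), (347,214) and (294,213). The red grip is at (325,190) and the bar lies vertical in the image. I segment these for a finer fit.

```bash
python3 - <<'E'
from h import *
import pickle
w=pickle.load(open('w1.pkl','rb')); img=w[0]
r=img.astype(int)
m=((r[...,0]>150)&(r[...,1]>130)&(r[...,2]<90)).astype(np.uint8)
n=np.zeros_like(m); n[135:225,285:358]=m[135:225,285:358]
pts=np.argwhere(n)[:,::-1].astype(float)
G=ground(pts,.005,*w[1:])[:,:2]
rc=cv2.minAreaRect((G*1000).astype(np.float32)); print('plate',rc)
m=((r[...,0]>110)&(r[...,1]<60)&(r[...,2]<60)); n=np.zeros(m.shape,bool); n[135:225,285:358]=m[135:225,285:358]
p=np.argwhere(n)[:,::-1].astype(float); 
print('red px',p.min(0),p.max(0))
br=n&(r[...,0]>np.percentile(r[...,0][n],60)); p=np.argwhere(br)[:,::-1].astype(float);print(p.min(0),p.max(0))
G=ground(p,.082,*w[1:])[:,:2]; print('top',cv2.minAreaRect((G*1000).astype(np.float32)),G.mean(0))
c=img[140:220,285:357]; cv2.imwrite('pics/c2.png',cv2.resize(c,(540,600),interpolation=cv2.INTER_CUBIC)[:,:,::-1])
E
```

```text
plate ((544.7462158203125, 175.44070434570312), (71.89743041992188, 91.98736572265625), 82.93681335449219)
red px [318. 177.] [331. 202.]
[318. 182.] [331. 202.]
top ((543.2660522460938, 180.65538024902344), (13.935711860656738, 22.228790283203125), 87.21389770507812) [0.53805159 0.18230131]
```

View pics/c2.png

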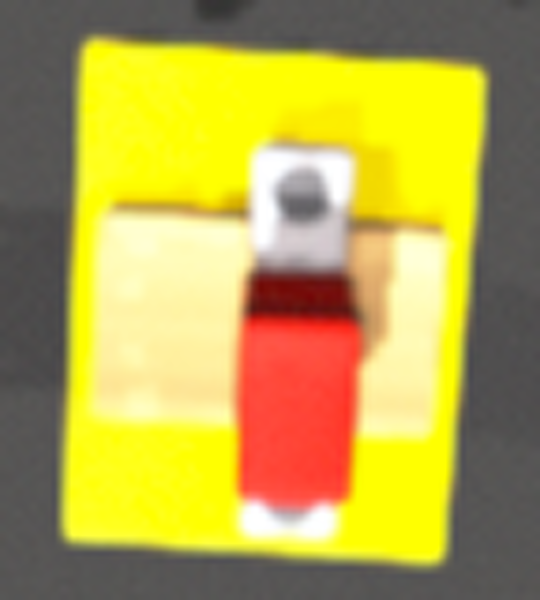

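```bash
python3 - <<'E'
from h import *
import pickle
w=pickle.load(open('w1.pkl','rb'))
f=lambda c,z: ground(np.array(c)/7.5+[284.6,139.6],z,*w[1:])[:,:2]
def rep(n,c,z):
    P=f(c,z)*1000; v1=P[3]-P[0];v2=P[2]-P[1]; v=v1+v2; u=P[1]-P[0]+P[2]-P[3]
    print(n,P.mean(0).round(1),np.degrees(np.arctan2(v[1],v[0])).round(1),np.degrees(np.arctan2(-u[0],u[1])).round(1),np.linalg.norm(v)/2,np.linalg.norm(u)/2)
rep('grip',[(247,320),(362,320),(350,500),(238,500)],.082)
rep('plate',[(82,40),(485,68),(445,562),(65,542)],.005)
rep('bar',[(255,148),(352,155),(337,535),(238,530)],.032)
rep('block',[(110,212),(445,232),(432,438),(90,420)],.02)
E
```

```text
grip [545.8 180.4] -6.4 -3.3 26.705572465879037 16.39786984356907
plate [544.8 175.7] -6.6 -6.8 90.82923982509463 70.55000175814055
bar [546.2 180.2] -5.5 -6.8 64.99608030259692 16.47360170412365
block [544.9 175.8] -7.8 -6.5 36.466210478324065 58.70527911505376
```

```bash
python3 - <<'E'
from h import *
print(to([.546,.180,.042],3.0316))
E
```

```text
[array([ -1.6,   0.7, 156.2]), array([ 0.01, -0.04,  3.13])]
```

Request:
send_rows(
  plan="-0.0015 0.0005 0.03 0 0 3 0.06;-0.0015 0.0005 0.06 0 0 3 0.06;-0.0015 0.0005 0.09 0 0 3 0.06;-0.0015 0.0005 0.12 0 0 3 0.06;-0.0015 0.0005 0.14 0 0 3 0.06;-0.0015 0.0005 0.15 0 0 3 0.06;-0.0015 0.0005 0.156 0 0 3 0.06;-0.0015 0.0005 0.156 0 0 3 0.06",
)

```text
clock: 2.28
position: [0.5462, 0.1796, 0.0421]
tool_rot: [-3.141, -0.001, 3.034]
force: [-0.3, -0.0, 0.1]
grip_width: 0.0598
finger_force: 0.0
```

```bash
python3 - <<'E'
from h import *
print(to([.546,.180,.042],3.0316))
w=snap('wrist','w2.png')
E
```

```text
[array([0.2, 0.4, 0.1]), array([-0.01, -0.04,  0.14])]
```

View pics/w2.png

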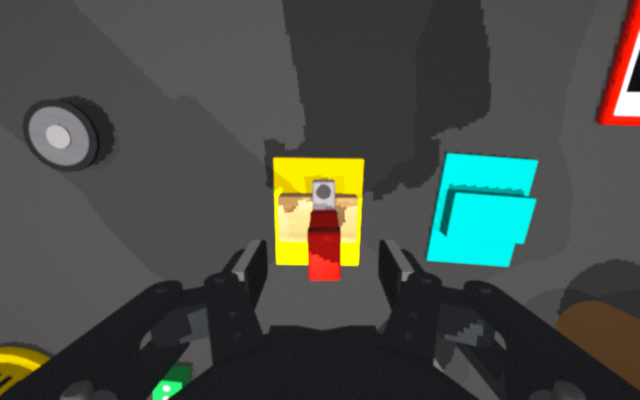

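The red grip, at about (324,245), is centred between the fingers at (255,270) and (392,270) and square to them. Closing.

Request:
send_rows(
  plan="0 0 0 0 0 0 0.01;0 0 0 0 0 0 0.01;0 0 0 0 0 0 0.01;0 0 0 0 0 0 0.01;0 0 0 0 0 0 0.01;0 0 0 0 0 0 0.01;0 0 0 0 0 0 0.01;0 0 0 0 0 0 0.01",
  grip_force=80,
)

```text
clock: 3.0
position: [0.5473, 0.1794, 0.0435]
tool_rot: [3.141, 0.001, 3.033]
force: [-2.2, -0.4, 11.3]
grip_width: 0.0145
finger_force: 78.2
```

```bash
python3 - <<'E'
from h import *
s=observe();print({k:s[k] for k in('clock','position','tool_rot','force','moment','grip_width','finger_force')})
E
```

```text
{'clock': 3.0, 'position': array([0.54731124, 0.1794036 , 0.04349016]), 'tool_rot': array([3.14059012e+00, 1.44695990e-03, 3.03300353e+00]), 'force': array([-2.24773771, -0.37256032, 11.29806957]), 'moment': array([0.02142073, 0.33632262, 0.02380552]), 'grip_width': 0.014477192940534232, 'finger_force': 78.17710407078266}
```

Request:
send_rows(
  plan="0 0 -0.01 0 0 0 0.01;0 0 -0.025 0 0 0 0.01;0 0 -0.05 0 0 0 0.01;0 0 -0.08 0 0 0 0.01;0 0 -0.11 0 0 0 0.01;0 0 -0.14 0 0 0 0.01;0 0 -0.14 0 0 0 0.01;0 0 -0.14 0 0 0 0.01",
)

```text
clock: 3.67
position: [0.5473, 0.1792, 0.1844]
tool_rot: [3.14, 0.003, 3.033]
force: [0.1, -0.4, -2.4]
grip_width: 0.0144
finger_force: 78.4
```

```bash
python3 - <<'E'
from h import *
s=observe();print({k:s[k] for k in('clock','position','tool_rot','force','moment','grip_width','finger_force')})
print(s['qpos'].round(2),to([.54,-.264,.18],2.0))
w=snap('wrist','w3.png'); o=proj([s['position']-[0,0,.0235]],*w[1:]);print(o)
E
```

```text
{'clock': 3.6667, 'position': array([0.54729889, 0.17922994, 0.18440881]), 'tool_rot': array([3.13996728e+00, 2.75527775e-03, 3.03292138e+00]), 'force': array([ 0.11181265, -0.37905616, -2.40503744]), 'moment': array([ 0.02147421,  0.0055368 , -0.00145876]), 'grip_width': 0.014396561209202938, 'finger_force': 78.37784305214882}
[-0.47  0.46  0.07  1.75 -0.04  0.93  1.08] [array([ -40.8, -441.4,    3.8]), array([ 0.17,  0.1 , 59.18])]
[[323.07965138 220.23287896]]
```

View pics/w3.png

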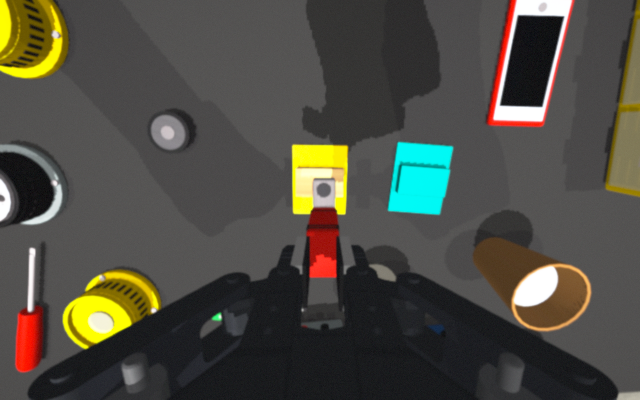

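The spanner is held level: the bar's near end with its dark mark is at (324,190), just under the red grip at (323,240). The empty yellow rest is below it. Now carrying it to the magnifier.

Request:
send_rows(
  plan="-0.041 -0.441 0.004 0 0 59 0.01;-0.041 -0.441 0.004 0 0 59 0.01;-0.041 -0.441 0.004 0 0 59 0.01;-0.041 -0.441 0.004 0 0 59 0.01;-0.041 -0.441 0.004 0 0 59 0.01;-0.041 -0.441 0.004 0 0 59 0.01;-0.041 -0.441 0.004 0 0 59 0.01;-0.041 -0.441 0.004 0 0 59 0.01;-0.041 -0.441 0.004 0 0 59 0.01;-0.041 -0.441 0.004 0 0 59 0.01",
)

```text
clock: 4.55
position: [0.5389, -0.2392, 0.1774]
tool_rot: [-3.14, -0.001, 2.001]
force: [0.5, 0.3, -1.8]
grip_width: 0.0142
finger_force: 78.5
```

```bash
python3 - <<'E'
from h import *
s=observe();print(s['position'],s['tool_rot'],s['qpos'].round(2),to([.54,-.264,.18],2.0))
E
```

```text
[ 0.53893977 -0.2391658   0.17742071] [-3.13972777e+00 -1.19258162e-03  2.00081232e+00] [ 0.05  0.51  0.38  1.73 -0.23  0.94  0.95] [array([-23. ,  -9.4,  -2.6]), array([-0.11, -0.07,  0.05])]
```

Request:
send_rows(
  plan="-0.012 -0.005 0 0 0 0 0.01;-0.023 -0.009 0 0 0 0 0.01;-0.023 -0.009 0 0 0 0 0.01;-0.023 -0.009 0 0 0 0 0.01;-0.023 -0.009 0 0 0 0 0.01;-0.023 -0.009 0 0 0 0 0.01",
)

```text
clock: 5.05
position: [0.5418, -0.2606, 0.1785]
tool_rot: [3.142, -0.001, 2.005]
force: [0.6, -0.1, -1.2]
grip_width: 0.0142
finger_force: 78.5
```

```bash
python3 - <<'E'
from h import *
import pickle
s=observe();print(s['position'],s['tool_rot'],s['force'])
w=snap('wrist');pickle.dump((w,s),open('w4.pkl','wb'))
u,v=proj([[.511,-.20,.055]],*w[1:])[0];print(u,v,w[3][:3,3])
x0,y0=int(u)-70,max(0,int(v)-60)
c=w[0][y0:y0+180,x0:x0+160];print(x0,y0)
cv2.imwrite('pics/c4.png',cv2.resize(c,None,fx=4,fy=4,interpolation=cv2.INTER_CUBIC)[:600,:,::-1])
E
```

```text
[ 0.54184337 -0.26059255  0.1784673 ] [ 3.14152556e+00 -6.96767156e-04  2.00528802e+00] [ 0.58168154 -0.0574209  -1.21495822]
321.1666050297811 127.52406657765786 [ 0.51325553 -0.20171527  0.35586125]
251 67
```

View pics/c4.png

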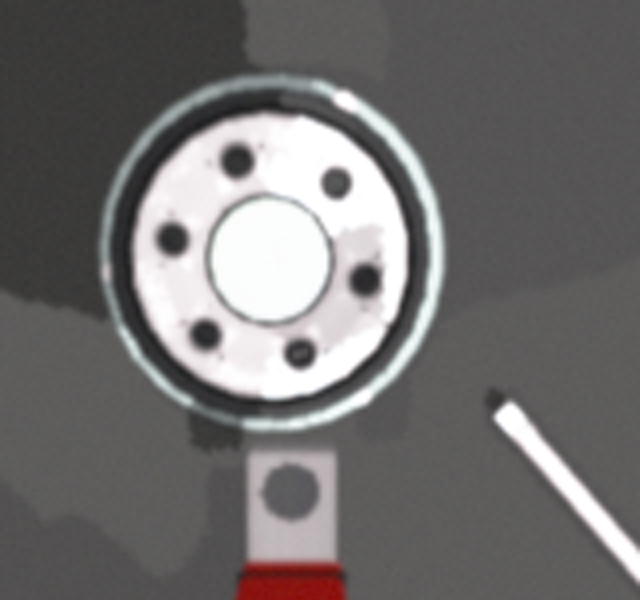

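The ring is face-on, with hole centres (crop pixels) at (237,161), (336,182), (365,280), (300,352), (206,334) and (173,240). The mark on the bar above pin_a is at (291,492). I solve for the ring's centre and angle and the spanner's offset in the tool.

```bash
python3 - <<'E'
from h import *
import pickle
w,s=pickle.load(open('w4.pkl','rb'))
px=lambda c: (np.array(c,float)+.5)/4-.5+[251,67]
H=ground(px([(237,161),(336,182),(365,280),(300,352),(206,334),(173,240)]),.055,*w[1:])[:,:2]
c=H.mean(0); d=H-c; print('centre',c,'radii',np.linalg.norm(d,axis=1).round(4))
a=np.degrees(np.arctan2(d[:,1],d[:,0])); print('angles',a.round(1))
b=np.angle(np.mean(np.exp(6j*np.radians(a))))/6; print('phase mod60',np.degrees(b))
E_=ground(px([(172-37,255),(409,255),(270,112),(270,399)]),.055,*w[1:])[:,:2]; print('edge',E_.round(4))
p=s['position']; D=ground(px([(291,492)]),p[2]-.0115,*w[1:])[0]
Rm=rot(s['tool_rot']); print('bar mark in tool mm',1000*(Rm.T@(D-p)))
L=ground(px([(248,452),(247,555),(336,452),(337,555)]),p[2]-.0115,*w[1:]);print('bar edges tool',(1000*(L-p)@Rm).round(1))
B=cv2.imread('pics/w3.png')
E
```

```text
centre [ 0.50966025 -0.20500217] radii [0.0257 0.0258 0.0256 0.0252 0.0256 0.0256]
angles [ 133.6   73.1   13.1  -46.5 -106.6 -166.1]
phase mod60 13.416192976334056
edge [[ 0.4773 -0.2188]
 [ 0.5423 -0.1887]
 [ 0.4948 -0.1722]
 [ 0.525  -0.2381]]
bar mark in tool mm [25.4908505  -0.50513974 11.51773012]
bar edges tool [[32.5 -7.9 11.5]
 [14.2 -8.3 11.5]
 [32.5  7.2 11.5]
 [14.2  7.6 11.5]]
```

```bash
python3 - <<'E'
from h import *
print(to([.5096,-.2044,.100],np.radians(133.4)))
E
```

```text
[array([64.7, -5.5, 78.6]), array([ 1.000e-02, -3.000e-02, -1.852e+01])]
```

Request:
send_rows(
  plan="0.032 -0.003 0 0 0 -6 0.01;0.065 -0.0055 0 0 0 -12 0.01;0.065 -0.0055 0.02 0 0 -18.5 0.01;0.065 -0.0055 0.04 0 0 -18.5 0.01;0.065 -0.0055 0.06 0 0 -18.5 0.01;0.065 -0.0055 0.0785 0 0 -18.5 0.01;0.065 -0.0055 0.0785 0 0 -18.5 0.01;0.065 -0.0055 0.0785 0 0 -18.5 0.01;0.065 -0.0055 0.0785 0 0 -18.5 0.01",
)

```text
clock: 5.85
position: [0.5098, -0.2054, 0.1012]
tool_rot: [3.141, 0.001, 2.327]
force: [1.1, 0.4, -0.4]
grip_width: 0.0143
finger_force: 78.6
```

```bash
python3 - <<'E'
from h import *
import pickle
s=observe();print(s['position'],s['tool_rot'],s['force'],s['moment'],to([.5096,-.2044,.0885],np.radians(133.4)))
w=snap('wrist');pickle.dump((w,s),open('w5.pkl','wb'))
u,v=proj([s['position']+rot(s['tool_rot'])[:,0]*.026],*w[1:])[0];print(u,v)
x0,y0=int(u)-90,int(v)-110;print(x0,y0)
cv2.imwrite('pics/c5.png',cv2.resize(w[0][y0:y0+150,x0:x0+180],None,fx=4,fy=4,interpolation=cv2.INTER_CUBIC)[:,:,::-1])
E
```

```text
[ 0.50983605 -0.20542836  0.10120802] [3.14107005e+00 8.88947952e-04 2.32654069e+00] [ 1.1384246   0.38945397 -0.43285081] [-0.03060076 -0.07291762  0.00490665] [array([ 0.9,  0.5, 12.7]), array([ 0.03,  0.05, -0.1 ])]
324.0670550245172 193.03924189783106
234 83
```

View pics/c5.png

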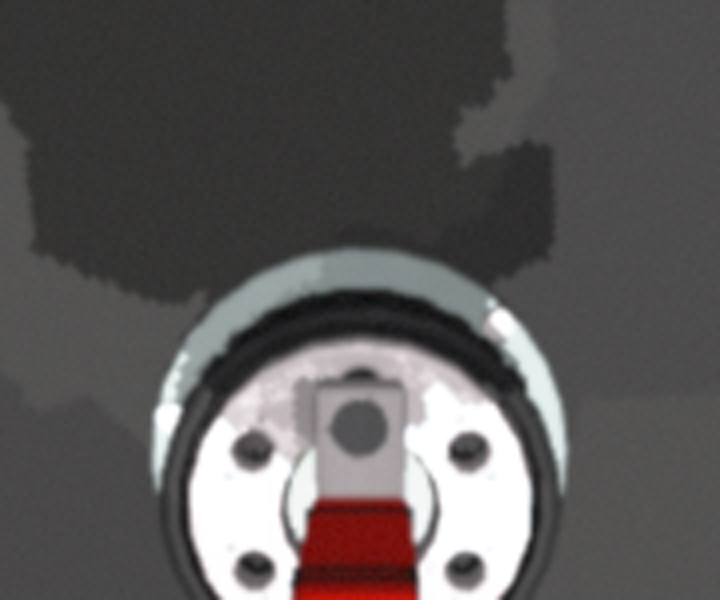

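The bar lies over one hole, whose rim shows at (360,373). The side holes at (253,450), (467,450), (256,570) and (467,569) sit evenly either side of it. Refining from these four.

```bash
python3 - <<'E'
from h import *
import pickle
w,s=pickle.load(open('w5.pkl','rb'))
px=lambda c: (np.array(c,float)+.5)/4-.5+[234,83]
H=ground(px([(253,450),(467,450),(467,569),(256,570)]),.055,*w[1:])[:,:2]
c=H.mean(0); d=H-c; print('c',c,np.linalg.norm(d,axis=1).round(4))
Rm=rot(s['tool_rot']);p=s['position']
print('centre in tool',1000*Rm.T@(np.r_[c,.055]-p)); dt=(np.c_[d,np.zeros(4)]@Rm)[:,:2]*1000;print(dt.round(1),np.degrees(np.arctan2(dt[:,1],dt[:,0])).round(1))
D=ground(px([(359,428)]),p[2]-.0115,*w[1:])[0];print('mark',1000*Rm.T@(D-p))
E
```

```text
c [ 0.50940269 -0.20480233] [0.0258 0.0255 0.026  0.0259]
centre in tool [ 0.79388607  0.08982281 46.20738168]
[[ 13.  -22.3]
 [ 13.   21.9]
 [-12.9  22.6]
 [-13.1 -22.3]] [ -59.6   59.3  119.8 -120.6]
mark [25.84407264 -0.41363521 11.4768159 ]
```

Request:
send_rows(
  plan="0.001 0.0005 0 0 0 0 0.01;0.001 0.0005 0.004 0 0 0 0.01;0.001 0.0005 0.008 0 0 0 0.01;0.001 0.0005 0.0115 0 0 0 0.01;0.001 0.0005 0.0115 0 0 0 0.01;0.001 0.0005 0.0115 0 0 0 0.01",
)

```text
clock: 6.4
position: [0.5087, -0.2045, 0.0884]
tool_rot: [-3.141, -0.0, 2.326]
force: [0.6, 0.7, -2.2]
grip_width: 0.0144
finger_force: 78.6
```

Request:
send_rows(
  plan="0 0 0.001 0 0 0 0.01;0 0 0.002 0 0 0 0.01;0 0 0.0025 0 0 0 0.01;0 0 0.0025 0 0 0 0.01",
)

```text
clock: 6.73
position: [0.5089, -0.2045, 0.0861]
tool_rot: [-3.141, -0.0, 2.326]
force: [-0.7, 1.1, -1.7]
grip_width: 0.0141
finger_force: 78.6
```

Request:
send_rows(
  plan="0 0 0.001 0 0 0 0.01;0 0 0.002 0 0 0 0.01;0 0 0.002 0 0 0 0.01",
)

```text
clock: 6.98
position: [0.5089, -0.2044, 0.084]
tool_rot: [-3.141, -0.0, 2.326]
force: [0.6, -0.1, -2.5]
grip_width: 0.0143
finger_force: 78.6
```

Request:
send_rows(
  plan="0 0 0.001 0 0 0 0.01;0 0 0.002 0 0 0 0.01;0 0 0.002 0 0 0 0.01",
)

```text
clock: 7.23
position: [0.5088, -0.2045, 0.082]
tool_rot: [-3.141, -0.0, 2.326]
force: [-0.9, 0.6, -1.4]
grip_width: 0.0142
finger_force: 78.6
```

Request:
send_rows(
  plan="0 0 0.001 0 0 0 0.01;0 0 0.002 0 0 0 0.01;0 0 0.002 0 0 0 0.01",
)

```text
clock: 7.48
position: [0.5089, -0.2044, 0.08]
tool_rot: [-3.141, -0.0, 2.326]
force: [0.2, -0.6, -2.0]
grip_width: 0.014
finger_force: 78.6
```

The pins are 7.5 mm in with no resistance. Seating the last bit.

Request:
send_rows(
  plan="0 0 0.0007 0 0 0 0.01;0 0 0.0007 0 0 0 0.01;0 0 0.0014 0 0 0 0.01;0 0 0.0014 0 0 0 0.01",
)

```text
clock: 7.82
position: [0.5089, -0.2044, 0.0787]
tool_rot: [-3.142, -0.0, 2.326]
force: [0.2, 0.2, -1.5]
grip_width: 0.0144
finger_force: 78.7
```

Request:
send_rows(
  plan="0 0 0.0007 0 0 0 0.01;0 0 0.0007 0 0 0 0.01;0 0 0.0007 0 0 0 0.01",
)

```text
clock: 8.07
position: [0.5092, -0.2044, 0.0785]
tool_rot: [3.141, 0.0, 2.326]
force: [-1.8, 1.9, 7.4]
grip_width: 0.0143
finger_force: 79.9
```

Fully home: z = 0.0785 as expected, with contact force. Ease off 0.5 mm and begin turning clockwise (tool +z).

Request:
send_rows(
  plan="0 0 -0.0005 0 0 0 0.01;0 0 -0.0005 0 0 2 0.01;0 0 -0.0005 0 0 4 0.01;0 0 -0.0005 0 0 6 0.01;0 0 -0.0005 0 0 8 0.01;0 0 -0.0005 0 0 10 0.01;0 0 -0.0005 0 0 12 0.01",
)

```text
clock: 8.65
position: [0.509, -0.2044, 0.0786]
tool_rot: [3.142, 0.0, 2.115]
force: [-0.6, 0.2, 0.2]
grip_width: 0.014
finger_force: 79.2
```

```bash
cat > st.py <<'E'
from h import *
s=observe();print(round(s['clock'],2),s['position'].round(4),s['tool_rot'].round(4),np.degrees(s['tool_rot'][2]).round(1),s['force'].round(1),s['moment'].round(3),s['qpos'].round(2),s['grip_width'].round(4))
E
python3 st.py
```

```text
Traceback (most recent call last):
  File "st.py", line 2, in <module>
    s=observe();print(round(s['clock'],2),s['position'].round(4),s['tool_rot'].round(4),np.degrees(s['tool_rot'][2]).round(1),s['force'].round(1),s['moment'].round(3),s['qpos'].round(2),s['grip_width'].round(4))
                                                                                                                                                                                          ^^^^^^^^^^^^^^^^^^^^^
AttributeError: 'float' object has no attribute 'round'
```

```bash
sed -i "s/s\['grip_width'\].round(4)/s['grip_width']/" st.py; python3 st.py
```

```text
8.65 [ 0.509  -0.2044  0.0786] [3.1415e+00 1.0000e-04 2.1155e+00] 121.2 [-0.6  0.2  0.2] [0.184 0.001 0.336] [ 0.05  0.58  0.31  1.92 -0.27  0.68  1.07] 0.014001150773187827
```

Turning against 0.34 N m, which is the expected friction. The stop can't come before a yaw of about 99°, so I go on.

Request:
send_rows(
  plan="0 0 0 0 0 3 0.01;0 0 0 0 0 6 0.01;0 0 0 0 0 9 0.01;0 0 0 0 0 12 0.01;0 0 0 0 0 15 0.01;0 0 0 0 0 17 0.01;0 0 0 0 0 19 0.01",
)

```text
clock: 9.23
position: [0.5092, -0.2041, 0.0787]
tool_rot: [3.141, -0.0, 1.784]
force: [0.4, 2.4, 1.1]
grip_width: 0.014
finger_force: 79.3
```

```bash
python3 st.py
```

```text
9.23 [ 0.5092 -0.2041  0.0787] [ 3.1413e+00 -2.0000e-04  1.7840e+00] 102.2 [0.4 2.4 1.1] [ 0.55  -0.029  0.329] [-0.01  0.6   0.4   1.92 -0.35  0.69  0.81] 0.014026986023637864
```

Request:
send_rows(
  plan="0 0 0 0 0 1.5 0.01;0 0 0 0 0 3 0.01;0 0 0 0 0 4 0.01;0 0 0 0 0 4 0.01",
)

```text
clock: 9.57
position: [0.5091, -0.2042, 0.0786]
tool_rot: [3.141, -0.0, 1.715]
force: [1.2, 3.3, 3.0]
grip_width: 0.0142
finger_force: 79.5
```

```bash
python3 st.py
```

```text
9.57 [ 0.5091 -0.2042  0.0786] [ 3.1414e+00 -2.0000e-04  1.7145e+00] 98.2 [1.2 3.3 3. ] [ 0.925 -0.199  0.31 ] [-0.02  0.6   0.42  1.92 -0.37  0.69  0.76] 0.014248308419234603
```

A small side load is building (about 3.5 N), so I shift 0.4 mm to relieve it while turning on.

Request:
send_rows(
  plan="0.0004 0.0002 -0.0003 0 0 0 0.01;0.0004 0.0002 -0.0003 0 0 1.5 0.01;0.0004 0.0002 -0.0003 0 0 3 0.01;0.0004 0.0002 -0.0003 0 0 4 0.01;0.0004 0.0002 -0.0003 0 0 4 0.01",
)

```text
clock: 9.98
position: [0.509, -0.204, 0.0788]
tool_rot: [-3.141, 0.0, 1.644]
force: [1.8, 2.9, -2.9]
grip_width: 0.0142
finger_force: 78.7
```

```bash
python3 st.py
```

```text
9.98 [ 0.509  -0.204   0.0788] [-3.1414e+00  1.0000e-04  1.6437e+00] 94.2 [ 1.8  2.9 -2.9] [ 0.495 -0.262  0.196] [-0.04  0.61  0.44  1.92 -0.39  0.7   0.71] 0.014163385902246271
```

Request:
send_rows(
  plan="0.0003 0.0003 0 0 0 1.5 0.01;0.0003 0.0003 0 0 0 3 0.01;0.0003 0.0003 0 0 0 4 0.01;0.0003 0.0003 0 0 0 4 0.01",
)

```text
clock: 10.32
position: [0.5093, -0.2038, 0.0788]
tool_rot: [-3.141, 0.0, 1.574]
force: [-0.9, 0.1, -3.7]
grip_width: 0.0144
finger_force: 78.5
```

```bash
python3 st.py
```

```text
10.32 [ 0.5093 -0.2038  0.0788] [-3.1413e+00  3.0000e-04  1.5738e+00] 90.2 [-0.9  0.1 -3.7] [ 0.02  -0.172  0.21 ] [-0.05  0.61  0.46  1.92 -0.41  0.7   0.65] 0.01435685978581768
```

Request:
send_rows(
  plan="0 0 0 0 0 1.5 0.01;0 0 0 0 0 3 0.01;0 0 0 0 0 4 0.01;0 0 0 0 0 4 0.01",
)

```text
clock: 10.65
position: [0.5093, -0.2037, 0.0788]
tool_rot: [-3.141, 0.0, 1.504]
force: [0.2, 0.0, -4.1]
grip_width: 0.0143
finger_force: 78.5
```

```bash
python3 st.py
```

```text
10.65 [ 0.5093 -0.2037  0.0788] [-3.1415e+00  2.0000e-04  1.5041e+00] 86.2 [ 0.2  0.  -4.1] [ 0.112 -0.188  0.245] [-0.07  0.62  0.48  1.92 -0.42  0.7   0.6 ] 0.014257937285044537
```

Request:
send_rows(
  plan="0 0 0 0 0 1 0.01;0 0 0 0 0 2 0.01;0 0 0 0 0 3 0.01;0 0 0 0 0 3 0.01",
)

```text
clock: 10.98
position: [0.5094, -0.2037, 0.0788]
tool_rot: [-3.142, 0.0, 1.452]
force: [1.3, 0.4, -5.8]
grip_width: 0.0138
finger_force: 78.6
```

```bash
python3 st.py
```

```text
10.98 [ 0.5094 -0.2037  0.0788] [-3.1415  0.      1.4518] 83.2 [ 1.3  0.4 -5.8] [ 0.081 -0.236  0.316] [-0.08  0.62  0.49  1.92 -0.44  0.71  0.56] 0.013787847570265256
```

Request:
send_rows(
  plan="0 0 0 0 0 1 0.01;0 0 0 0 0 2 0.01;0 0 0 0 0 2 0.01",
)

```text
clock: 11.23
position: [0.5094, -0.2037, 0.0788]
tool_rot: [-3.141, 0.0, 1.417]
force: [0.7, -0.1, -5.5]
grip_width: 0.014
finger_force: 79.4
```

```bash
python3 st.py
```

```text
11.23 [ 0.5094 -0.2037  0.0788] [-3.1415e+00  1.0000e-04  1.4173e+00] 81.2 [ 0.7 -0.1 -5.5] [ 0.128 -0.223  0.672] [-0.08  0.62  0.5   1.92 -0.45  0.71  0.53] 0.01403823358514522
```

The moment jumped from 0.32 to 0.67 N m within 2°, so the ring is at its stop. Back off into the pin clearance to unload, then lift straight out.

Request:
send_rows(
  plan="0 0 0 0 0 -1.5 0.01;0 0 0 0 0 -3 0.01;0 0 0 0 0 -3.5 0.01;0 0 0 0 0 -3.5 0.01",
)

```text
clock: 11.57
position: [0.5094, -0.204, 0.0791]
tool_rot: [3.141, -0.0, 1.48]
force: [0.3, 0.2, -1.6]
grip_width: 0.014
finger_force: 79.1
```

```bash
python3 st.py
```

```text
11.57 [ 0.5094 -0.204   0.0791] [ 3.1412 -0.      1.4802] 84.8 [ 0.3  0.2 -1.6] [ 0.004 -0.076  0.001] [-0.07  0.62  0.48  1.92 -0.43  0.71  0.58] 0.014025564695416454
```

Request:
send_rows(
  plan="0 0 -0.003 0 0 0 0.01;0 0 -0.008 0 0 0 0.01;0 0 -0.015 0 0 0 0.01;0 0 -0.035 0 0 0 0.01;0 0 -0.07 0 0 0 0.01;0 0 -0.1 0 0 0 0.01;-0.035 0 -0.1 0 0 0 0.01;-0.065 0 -0.1 0 0 0 0.01;-0.065 0 -0.1 0 0 0 0.01;-0.065 0 -0.1 0 0 0 0.01",
)

```text
clock: 12.4
position: [0.5029, -0.2701, 0.1796]
tool_rot: [3.141, 0.001, 1.477]
force: [-0.1, 0.6, -2.0]
grip_width: 0.014
finger_force: 79.1
```

```bash
python3 st.py; python3 - <<'E'
from h import *
import pickle
s=observe();w=snap('wrist');pickle.dump((w,s),open('w6.pkl','wb'))
g=cv2.cvtColor(w[0],cv2.COLOR_RGB2GRAY)
# polar sampling of the ring face at 26 mm radius
t=np.radians(np.arange(0,360,1)); c=[.5095,-.2048]
P=np.c_[c[0]+.0258*np.cos(t),c[1]+.0258*np.sin(t),np.full(360,.055)]
uv=proj(P,*w[1:]).astype(np.float32)
v=cv2.remap(g,uv[:,:1],uv[:,1:],cv2.INTER_LINEAR).ravel().astype(float)
dk=255-v; ph=np.angle((dk*np.exp(6j*t)).sum())/6
print('phase',np.degrees(ph)%60); print([i for i in range(360) if v[i]<100])
p=s['position'];Rm=rot(s['tool_rot'])
m=proj([p+Rm@[.026,-.0004,.0115]],*w[1:])[0].astype(int)
print(m); sub=g[m[1]-14:m[1]+14,m[0]-14:m[0]+14]
cv2.imwrite('pics/c6.png',cv2.resize(w[0][40:240,220:420],(600,600),interpolation=cv2.INTER_CUBIC)[:,:,::-1])
E
```

```text
12.4 [ 0.5029 -0.2701  0.1796] [3.1410e+00 7.0000e-04 1.4768e+00] 84.6 [-0.1  0.6 -2. ] [0.064 0.    0.04 ] [-0.02  0.52  0.58  1.79 -0.34  0.94  0.61] 0.014002831574867246
phase 27.703404147136126
[20, 21, 22, 23, 24, 25, 26, 27, 28, 29, 30, 31, 32, 33, 34, 35, 36, 80, 81, 82, 83, 84, 85, 86, 87, 88, 89, 90, 91, 92, 93, 94, 95, 96, 140, 141, 142, 143, 144, 145, 146, 147, 148, 149, 150, 151, 152, 153, 154, 155, 156, 201, 202, 203, 204, 205, 206, 207, 208, 209, 210, 211, 212, 213, 214, 215, 216, 217, 259, 260, 261, 262, 263, 264, 265, 266, 267, 268, 269, 270, 271, 272, 273, 274, 275, 276, 277, 321, 322, 323, 324, 325, 326, 327, 328, 329, 330, 331, 332, 333, 334, 335, 336]
[323 188]
```

View pics/c6.png

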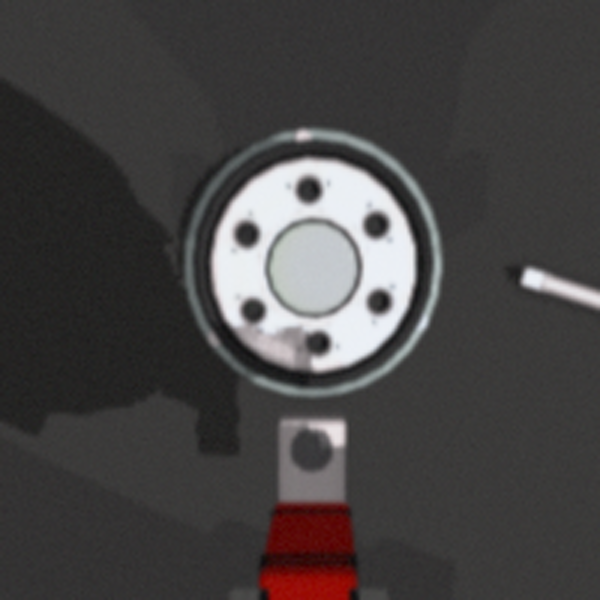

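All six holes now read at phase 28° mod 60, so the ring turned 45° (133° to 88°). That is 0.79 rad, inside the expected 0.6 to 0.9. The spanner is still straight in the grip, with its mark at (311,450). Returning to the rest.

```bash
python3 - <<'E'
from h import *
print(to([.547,.1785,.18],3.033))
E
```

```text
[array([449.4,   2.4,  -0.7]), array([ 1.000e-02,  0.000e+00, -8.907e+01])]
```

Request:
send_rows(
  plan="0.03 0 0 0 0 -6 0.01;0.065 0 0 0 0 -12 0.01;0.1 0 0 0 0 -18 0.01;0.135 0 0 0 0 -24 0.01;0.17 0.001 0 0 0 -30 0.01;0.205 0.001 0 0 0 -36 0.01;0.24 0.001 0 0 0 -42 0.01;0.27 0.002 0 0 0 -48 0.01;0.3 0.002 0 0 0 -54 0.01;0.33 0.002 0 0 0 -60 0.01",
)

```text
clock: 13.28
position: [0.535, 0.0626, 0.1792]
tool_rot: [3.141, -0.0, 2.534]
force: [0.4, -0.4, -1.8]
grip_width: 0.0144
finger_force: 79.1
```

```bash
python3 st.py; python3 -c "
from h import *
print(to([.547,.1785,.18],3.033))"
```

```text
13.28 [0.535  0.0626 0.1792] [ 3.1414e+00 -1.0000e-04  2.5335e+00] 145.2 [ 0.4 -0.4 -1.8] [-0.027 -0.027  0.01 ] [-0.43  0.42  0.28  1.86 -0.14  0.89  0.88] 0.01439184679750356
[array([ 56.3, 102. ,  -0.8]), array([ 1.000e-02, -0.000e+00, -2.862e+01])]
```

Request:
send_rows(
  plan="0.015 0.028 0 0 0 -6 0.01;0.03 0.055 0 0 0 -12 0.01;0.045 0.08 0 0 0 -18 0.01;0.056 0.102 0 0 0 -24 0.01;0.056 0.102 0 0 0 -28.6 0.01;0.056 0.102 0 0 0 -28.6 0.01;0.056 0.102 0 0 0 -28.6 0.01;0.056 0.102 0 0 0 -28.6 0.01",
)

```text
clock: 13.95
position: [0.5483, 0.1749, 0.179]
tool_rot: [-3.141, -0.0, 3.022]
force: [0.1, -0.2, -1.4]
grip_width: 0.0136
finger_force: 79.1
```

```bash
python3 st.py; python3 - <<'E'
from h import *
print(to([.547,.1785,.06],3.033))
# plate recheck with this view + spanner mark
s=observe();w=snap('wrist');r=w[0].astype(int)
m=(r[...,0]>150)&(r[...,1]>130)&(r[...,2]<90); n=np.zeros_like(m); n[130:225,280:360]=m[130:225,280:360]
G=ground(np.argwhere(n)[:,::-1].astype(float),.005,*w[1:])[:,:2]*1000
print(cv2.minAreaRect(G.astype(np.float32)))
E
```

```text
13.95 [0.5483 0.1749 0.179 ] [-3.1411 -0.      3.0222] 173.2 [ 0.1 -0.2 -1.4] [-0.02  -0.021 -0.028] [-0.51  0.47  0.14  1.76 -0.08  0.92  1.11] 0.013647938272850005
[array([  1.8,   3.4, 119. ]), array([-0.03, -0.  , -0.62])]
((544.8555297851562, 175.3280487060547), (71.93606567382812, 91.75324249267578), 82.905029296875)
```

Request:
send_rows(
  plan="0.0015 0.002 0.03 0 0 0 0.01;0.0015 0.002 0.06 0 0 0 0.01;0.0015 0.002 0.09 0 0 0 0.01;0.0015 0.002 0.115 0 0 0 0.01;0.0015 0.002 0.128 0 0 0 0.01;0.0015 0.002 0.1325 0 0 0 0.01;0.0015 0.002 0.1325 0 0 0 0.01;0.0015 0.002 0.1325 0 0 0 0.01",
)

```text
clock: 14.67
position: [0.5478, 0.1776, 0.0472]
tool_rot: [3.141, 0.001, 3.025]
force: [0.5, 0.5, -1.3]
grip_width: 0.0142
finger_force: 79.1
```

Request:
send_rows(
  plan="0 0 0.001 0 0 0 0.01;0 0 0.001 0 0 0 0.01;0 0 0.002 0 0 0 0.01;0 0 0.002 0 0 0 0.01",
)

```text
clock: 15.0
position: [0.5475, 0.1779, 0.0448]
tool_rot: [3.141, 0.001, 3.026]
force: [-1.4, 0.0, -1.4]
grip_width: 0.014
finger_force: 79.1
```

```bash
python3 st.py
```

```text
15.0 [0.5475 0.1779 0.0448] [3.1412e+00 6.0000e-04 3.0259e+00] 173.4 [-1.4  0.  -1.4] [-0.027 -0.018 -0.009] [-0.49  0.65  0.1   1.85 -0.1   0.64  1.13] 0.013991089570771385
```

Request:
send_rows(
  plan="0 0 0.0006 0 0 0 0.01;0 0 0.0012 0 0 0 0.01;0 0 0.0012 0 0 0 0.01",
)

```text
clock: 15.25
position: [0.5476, 0.1781, 0.0436]
tool_rot: [3.141, 0.001, 3.026]
force: [-0.9, 0.5, 6.1]
grip_width: 0.0142
finger_force: 80.3
```

```bash
python3 st.py
```

```text
15.25 [0.5476 0.1781 0.0436] [3.1411e+00 6.0000e-04 3.0261e+00] 173.4 [-0.9  0.5  6.1] [ 0.045  0.299 -0.027] [-0.49  0.65  0.1   1.85 -0.1   0.64  1.13] 0.014201217201156286
```

Resting on the block with light contact, about 8 N. Opening moderately, then lifting off.

Request:
send_rows(
  plan="0 0 0 0 0 0 0.025;0 0 0 0 0 0 0.04;0 0 0 0 0 0 0.06;0 0 0 0 0 0 0.06;0 0 0 0 0 0 0.06;0 0 0 0 0 0 0.06",
)

```text
clock: 15.75
position: [0.5473, 0.1778, 0.0431]
tool_rot: [-3.142, -0.0, 3.026]
force: [1.3, 0.1, 0.5]
grip_width: 0.0599
finger_force: 0.0
```

Request:
send_rows(
  plan="0 0 -0.01 0 0 0 0.06;0 0 -0.03 0 0 0 0.06;0 0 -0.06 0 0 0 0.06;0 0 -0.1 0 0 0 0.06;0 0 -0.14 0 0 0 0.06;0 0 -0.15 0 0 0 0.06;0 0 -0.15 0 0 0 0.06;0 0 -0.15 0 0 0 0.06",
)

```text
clock: 16.42
position: [0.5474, 0.1779, 0.194]
tool_rot: [3.141, 0.001, 3.026]
force: [-0.3, 0.1, 0.1]
grip_width: 0.0597
finger_force: 0.0
```

```bash
python3 st.py; python3 - <<'E'
from h import *
s=observe();w=snap('wrist','w7.png');r=w[0].astype(int)
b=np.zeros(r.shape[:2],bool); b[130:230,280:360]=1
m=(r[...,0]>110)&(r[...,1]<60)&(r[...,2]<60)&b
p=np.argwhere(m)[:,::-1].astype(float);print('red',p.min(0),p.max(0))
br=m&(r[...,0]>170);G=ground(np.argwhere(br)[:,::-1].astype(float),.082,*w[1:])[:,:2]*1000
print('top',cv2.minAreaRect(G.astype(np.float32)))
# expected outlines for grip top and bar top if the spanner stands flat at the released pose
c=np.array([.547,.178]);y=np.radians(-6.6)
for n,z,hx,hy,col in(('t',.082,.014,.009,0),('b',.032,.033,.008,0)):
    q=[[c[0]+sx*hx*np.cos(y)-sy*hy*np.sin(y),c[1]+sx*hx*np.sin(y)+sy*hy*np.cos(y),z] for sx,sy in((-1,-1),(-1,1),(1,1),(1,-1))]
    print(n,proj(q,*w[1:]).round(0).tolist())
red=r*m[...,None]
P=G.mean(0);print(P)
# white bar rows near column of grip
wh=(r.min(2)>130)&b; q=np.argwhere(wh)[:,::-1]; print('bar px',q.min(0),q.max(0))
a=imaging.grab_frame('side')['color'].astype(int); import pickle
a0=pickle.load(open('o.pkl','rb'))['side'][0].astype(int)
d=np.abs(a-a0).max(2)>60
nn,_,st,ce=cv2.connectedComponentsWithStats(d.astype(np.uint8))
print([(st[i][4],ce[i].round().tolist()) for i in range(1,nn) if st[i][4]>12])
E
```

```text
16.42 [0.5474 0.1779 0.194 ] [3.1407e+00 1.3000e-03 3.0262e+00] 173.4 [-0.3  0.1  0.1] [ 0.044 -0.014  0.05 ] [-0.52  0.45  0.14  1.74 -0.07  0.95  1.11] 0.05970045084884485
red [317. 175.] [330. 203.]
top ((544.8728637695312, 179.04624938964844), (13.718461990356445, 25.15538787841797), 83.78263092041016)
t [[314.0, 181.0], [331.0, 181.0], [331.0, 206.0], [314.0, 206.0]]
b [[316.0, 158.0], [329.0, 158.0], [329.0, 210.0], [316.0, 210.0]]
[537.57948882 182.28657369]
bar px [297 157] [343 210]
[(np.int32(1705), [97.0, 38.0]), (np.int32(280), [151.0, 12.0]), (np.int32(1405), [36.0, 23.0]), (np.int32(412), [305.0, 34.0]), (np.int32(214), [9.0, 48.0]), (np.int32(39), [311.0, 73.0]), (np.int32(82), [18.0, 84.0]), (np.int32(77), [17.0, 100.0]), (np.int32(84), [16.0, 116.0]), (np.int32(13), [33.0, 118.0]), (np.int32(491), [65.0, 131.0]), (np.int32(22), [19.0, 130.0]), (np.int32(195), [3.0, 152.0]), (np.int32(36), [9.0, 141.0]), (np.int32(78), [93.0, 140.0]), (np.int32(69), [34.0, 144.0]), (np.int32(1283), [64.0, 168.0]), (np.int32(45), [62.0, 215.0]), (np.int32(176), [66.0, 280.0])]
```

```bash
python3 -c "
from workcell import bot
print(bot.job_done())"
```

```text
the job is handed in; nothing more can be done
None
```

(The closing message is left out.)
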